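# Tip the polish tubes out of the flip-front caddy

### The arm

A 6-joint arm with a two-finger parallel gripper is mounted at the origin on the work surface. World frame = base frame: x ahead of the robot, y to its left, z up, the work surface at z = 0. Lengths are in m, angles in rad, forces in N, time in s.
With the tool pointing down it reaches from about 0.3 to 0.775 m from the base axis. Payload 14.6 kg.
Tool frame: the origin (TCP) lies at the very end of the fingers, on their centre line; the grasp point (between the pads) lies 19 mm behind it; z points along the fingers, y is the line along which they close (so a half turn about z gives the same grasp; the last joint's range is limited). The gripper opens to 94 mm and grips with 3 to 60 N. Pads are 16 mm wide; open, the fingers measure 119 mm over their backs; the gripper's body (75 mm by 177 mm) begins 78 mm behind the grasp point.
Start: joints at [-0.067, 0.3, 1.521, -0, 1.321, -0.067], TCP at [0.55, -0, 0.205] pointing down, gripper open.
Joint ranges: [-3.03, 3.03], [-0.79, 2.21], [0.23, 2.52], [-1.04, 4.18], [0, 3.07], [-2.55, 2.55]. Speed limits (rad/s): [2.22, 2.22, 2.57, 3.14, 3.14, 3.14].

### API

Orientations are given as a unit quaternion [x, y, z, w].
In Python, from workcell import env gives the robot as it stands. The module is installed in compiled form; this text tells all that it offers.
- The arm moves only by the tool play_rows, never from a script. Its argument "deltas" is a list of rows, each an object of numbers: "ax", "ay", "az": the turn, a rotation vector about the tool's x, y, z scaled (see below); "x", "y", "z": the shift along the tool's x, y, z scaled (see below); "fingers": the closure, from 0 (fully open) to 1 (shut). A call has 1 to 12 rows; each row is the pose to reach, as a shift and turn from the pose commanded when the call began, along the tool's axes at that moment; what a row does not reach only later rows make up. The controller multiplies each number of a shift by 10 cm and each number of a turn by pi/2 rad. A row lasts 1/10 s, in which the tool goes at most 50 mm and 8.59 degrees, less where a joint would pass 70% of its speed; a pose out of reach is approached as far as the arm can. A call with a number of a shift or a turn outside -1 to 1 is refused whole. A call with a gripper value outside its range is refused whole. The fingers move at their own pace and stop on an object; "squeeze" is the grip in N (left out, the last holds). Time passes only in rows, so rows that repeat a pose let the fingers close. It gives the time, the measured TCP pose, the force, the opening and the grip force at its end, in the units of the state.
- env.state(): the state, without advancing time (a new reading comes with each control period).
- env.snapshot(name): name is "scene" or "side" or "wrist"; returns the picture (480x640x3 uint8, red, green, blue); there is no depth.
- env.camera_params(name): a dict with "fov_y" (degrees; the focal length in pixels is half the picture's height over the tangent of half this angle, whatever the lens; pixels are square), "cx", "cy" (the principal point, pixels), "origin" and "attitude" of the camera in the world; the wrist camera has in their place "hand_eye" (4x4, takes a point from camera to tool coordinates, whose origin is the TCP and whose axes are the flange's). Camera axes: x right, y down, z forward; pixel columns grow to the right and rows downward; lengths in m; the calibration is good to about 2 mm. A picture is of the moment at which its call begins: read the wrist's pose just before it. camera_params takes no time and is no camera call.
- env.job_done(): hands the job in; it is judged then, once.
Trained networks look in the newest picture that a camera, given by its name, has taken for a name from the list of things; names that differ only in an ending like _2 or _b are one class to them, and where a whole thing is asked for, a point or a joint stands for the part that bears it (a point fixed in the world has none). Each returns a list of dicts, best first, with "conf" (0 to 1); they miss things now and then, are a little off and sometimes report something else, mostly with a low value. They report only what shows in the picture. A call takes as long as a camera call. They do not tell look-alikes from the thing itself.
- env.recognise(camera, label): "box" ([left, top, right, bottom] as shares, 0 to 1, of the picture: columns of its width, rows of its height, round what is visible of it).
The state is a dict: "t": time; "joint_positions": joint angles; "joint_vel": joint speeds; "tau": joint torques, N m; "position": TCP position; "tool_rot": TCP orientation; "ft_force": force on the tool from outside, world axes, zero at the start; "wrist_torque": the same for the moment, N m; "grip_width": finger opening in m; "grasp_force": force on a finger pad.
Only numpy, scipy, OpenCV 4.12 (cv2) and the standard library are available. Lean on these libraries where they do the work, as an engineer would, in place of code of your own. Each camera call takes 0.05 s, during which the arm holds its last target. There are 200 camera calls.

### The job

Lift the flip-front caddy and tip it nose-down low over the tray, just far enough that the flap swings open and both brass tubes slide out gently into the tray; do not touch the tubes with the fingers, never tip it past 55 degrees and do not let the buffing block on its roof slide away. Then stand the caddy upright in the middle of its round mat again with the flap shut and the block still lying in its place on the roof, let go, and leave everything else on the table where it is.

Things in the scene. Friction and masses are not known exactly. Their poses are not given: they have to be found in the camera images.
- caddy: White oblong flip-front caddy, 150 mm long (its x), 74 wide (y), 52 high to its flat clear roof, 0.32 kg empty. Origin: centre of its underside, z up; its front, where the flap is, faces -x. Floor 4 mm thick, its front lip is at x = -75 mm; inside are two lanes side by side, parted by a low rib, with one brass tube lying lengthwise in each. Inner height 44 mm. Over the rear half of the roof stands a carrying handle. Starts on the mat.
- caddy_handle (a point): Centre of the grey handle bar: 70 mm long (caddy x), 16 mm thick (y), 22 mm high, centre 35 mm behind the caddy's origin and 78 mm above its underside; 15 mm of free air below the bar.
- caddy_lip (a point): Middle of the caddy floor's front lip, over which the tubes slide out: 75 mm ahead of the origin, 4 mm above the underside.
- flap (a joint): Flap over the caddy's front, hinged along its top edge, 46 mm high, 12 g, no latch or spring. 0 = shut, in rad, grows as its lower edge swings outwards. Shut, it leans outward 0.2 rad, so it begins to swing open when the caddy is tipped about 12 degrees nose-down, the tubes push it further, and it falls shut by itself when the caddy stands upright.
- tube_a: Square brass polish tube 95 x 24 x 24 mm, 60 g or so, its length along x; origin at the centre of its underside. Lies lengthwise in the caddy's left lane (17 mm to +y of the middle). Its grip on the caddy floor is not known: it starts to slide somewhere between about 20 and 40 degrees of tip. A tube that slides out low over the tray may stay propped, foot on the tray floor and its rear end on the caddy's lip, until the caddy is drawn back from it.
- tube_b: The same kind of tube, in the other lane (17 mm to -y of the middle).
- block: Grey rubbery buffing block, 44 (x) x 68 (y) x 14 mm, 30 g, origin at the centre of its underside. It lies loose on the caddy's roof in front of the handle, its origin 34 mm ahead of the caddy's origin and 52 mm above its underside. It grips the roof better than the tubes grip the floor, so it begins to creep forwards only at a steeper tip than they do, some 7 to 10 degrees steeper; both angles vary together from one occasion to the next, so no fixed angle suits every time.
- tray: Low open aluminium tray, fixed, 220 (x) x 180 (y) mm outside, walls 5 mm thick and 22 mm high, floor 5 mm thick. Origin: centre of its underside.
- mat: Round dark rubber mat, fixed, 190 mm across, 4 mm thick, origin at the centre of its underside (on the table). The caddy stands on it.
- tube_a_foot (a point): Centre of the plain end face of tube_a (-47.5 mm along its x, 12 mm above its underside).
- tube_a_cap (a point): Centre of the gem-capped end face of tube_a (+47.5 mm along its x, 12 mm above its underside).
- tube_b_foot (a point): Centre of the plain end face of tube_b (-47.5 mm along its x, 12 mm above its underside).
- tube_b_cap (a point): Centre of the gem-capped end face of tube_b (+47.5 mm along its x, 12 mm above its underside).
- file: Bystander: nail file board lying flat, 178 x 30 x 5 mm, near the middle line.
- polish: Bystander: small upright polish bottle, 34 mm across, 75 mm high, near the middle line.
- tub: Bystander: round cream tub, 68 mm across, 60 mm high, near the middle line.
- bowl: Bystander: white bowl, 120 mm across, 50 mm high, at the far side.
- polish2: Bystander: small upright bottle, 34 mm across, 75 mm high, at the far side.
- brush: Bystander: brush lying at the left.
- mug: Bystander: white mug, 76 mm across, 90 mm high, at the right.
Not all that is in view belongs to the job. Of the things like the block, leave any that is brown or green; of the rest the larger one is meant.

How it is judged:
On the way, in this order (a step that is already met when the one before it is completed fails the run):
1. the caddy is off its mat, nose-down over the tray (horizontal distance between caddy_lip and tray below 0.13 m and angle between caddy's own z axis and vertical above 0.2 rad), for 0.05 s.
2. both tubes lie in the tray (x of tube_a_foot in the frame of tray between -0.108 and 0.108 m and y of tube_a_foot in the frame of tray between -0.088 and 0.088 m and z of each of tube_a_foot, tube_a_cap, tube_b_foot, tube_b_cap in the frame of tray below 0.06 m and x of tube_a_cap in the frame of tray between -0.108 and 0.108 m and y of tube_a_cap in the frame of tray between -0.088 and 0.088 m and x of tube_b_foot in the frame of tray between -0.108 and 0.108 m and y of tube_b_foot in the frame of tray between -0.088 and 0.088 m and x of tube_b_cap in the frame of tray between -0.108 and 0.108 m and y of tube_b_cap in the frame of tray between -0.088 and 0.088 m and linear speed of each of tube_a, tube_b below 0.03 m/s), for 0.2 s.
At the end, for the whole second after the job is handed in: Both tubes lie at rest wholly inside the tray; the caddy stands upright (within 0.06 rad) on the mat, its origin within 30 mm of the mat's centre, at rest, flap shut (under 0.15 rad); the block lies flat on its roof within 20 mm of its place (all of step 2 and horizontal distance between caddy and mat below 0.03 m and angle between caddy's own z axis and vertical below 0.06 rad and z of caddy in the frame of mat below 0.009 m and linear speed of caddy below 0.02 m/s and value of joint flap below 0.15 rad and x of block in the frame of caddy between -0.054 and -0.014 m and y of block in the frame of caddy between -0.02 and 0.02 m and z of block in the frame of caddy between 0.045 and 0.06 m); the robot touches nothing.
It fails at once if the caddy is tipped past 55 degrees (angle between caddy's own z axis and vertical above 0.96 rad).
It fails at once if the fingers touch a tube (contact force between the fingers and tube_a above 0.5 N or contact force between the fingers and tube_b above 0.5 N).
It fails at once if a tube is dropped or flung (faster than 1.5 m/s) (linear speed of any of tube_a, tube_b above 1.5 m/s).
It fails at once if the block slides away: more than 30 mm from its place on the caddy (x of block in the frame of caddy below -0.064 m or z of block in the frame of caddy below 0.04 m).
It fails at once if something else on the table is moved (more than 20 mm; file and brush 30 mm) (distance of any of file, brush from where it was at the start of the episode above 0.03 m or distance of any of polish, tub, bowl, polish2, mug from where it was at the start of the episode above 0.02 m).
It also fails if it takes over 67 s, if anything falls off the work surface, if the arm or the gripper's body presses on something with over 40 N, if the wrist force passes 120 N, or if a joint passes its speed limit or range.

## Working session

There is one attempt and no reset: what is moved stays moved. The work goes in short steps, Python scripts to look and compute and a tool call to move; the robot and the scene stay as the last step left them, time stands still between calls to the robot, and variables do not carry over. Pictures are saved under pics/ and viewed, at most 13 in all, crops included, and the job is handed in when it is done.

Besides the shell and the picture viewer there is one more tool, called after "Call:" as name(argument=value, ...), one argument or row to a line, values as JSON. play_rows: Moves the arm, as the interface text tells. Shifts and turns lie within -1 to 1; 1 stands for 10 cm of shift or pi/2 rad of turn. Its arguments: {"type":"object","properties":{"deltas":{"type":"array","items":{"type":"object","properties":{"ax":{"type":"number","minimum":-1,"maximum":1},"ay":{"type":"number","minimum":-1,"maximum":1},"az":{"type":"number","minimum":-1,"maximum":1},"x":{"type":"number","minimum":-1,"maximum":1},"y":{"type":"number","minimum":-1,"maximum":1},"z":{"type":"number","minimum":-1,"maximum":1},"fingers":{"type":"number"}}}},"squeeze":{"type":"number"}},"required":["deltas"]}

```bash
mkdir -p pics; python3 - <<'E'
from workcell import env
import cv2,numpy as np
s=env.state();print(s['t'],s['position'],s['tool_rot'],s['grip_width'])
for c in ['scene','side','wrist']:
    im=env.snapshot(c);cv2.imwrite(f'pics/{c}0.png',im[:,:,::-1])
    print(c,env.camera_params(c))
    for l in ['caddy','caddy_handle','tray','mat','block']:
        print(l,[(round(d['conf'],2),(np.array(d['box'])*[640,480,640,480]).round(0).tolist()) for d in env.recognise(c,l)][:3])
E
```

```text
0.0 [5.49733019e-01 1.56049623e-05 2.04880455e-01] [ 7.07099213e-01  7.07114105e-01 -3.94868512e-04 -4.35579051e-04] 0.09363564195948011
scene {'fov_y': 50.375707045229575, 'cx': 317.8181637598797, 'cy': 249.18902339803086, 'origin': array([1.25422286, 0.72171844, 0.86757415]), 'attitude': array([ 0.34186702,  0.82980681, -0.40887248, -0.16544152])}
caddy [(0.92, [268.0, 202.0, 321.0, 236.0])]
caddy_handle [(0.82, [269.0, 201.0, 322.0, 239.0]), (0.3, [495.0, 327.0, 525.0, 402.0]), (0.28, [260.0, 221.0, 326.0, 248.0])]
tray [(0.57, [348.0, 253.0, 458.0, 329.0])]
mat [(0.6, [260.0, 218.0, 326.0, 248.0])]
block [(0.76, [229.0, 236.0, 253.0, 256.0]), (0.57, [302.0, 190.0, 313.0, 198.0]), (0.52, [326.0, 203.0, 338.0, 209.0])]
side {'fov_y': 55.34920169872439, 'cx': 323.2961857015595, 'cy': 243.6490638709631, 'origin': array([-0.05162129, -0.74348909,  1.01117427]), 'attitude': array([ 0.86889696, -0.30471932,  0.13156005, -0.36722768])}
caddy [(0.71, [307.0, 302.0, 370.0, 343.0]), (0.49, [355.0, 224.0, 363.0, 246.0])]
caddy_handle [(0.56, [309.0, 305.0, 372.0, 338.0])]
tray [(0.9, [213.0,
[... 228 characters left out ...]
ist {'fov_y': 67.2492379155547, 'cx': 318.88396432066355, 'cy': 235.49781331145678, 'hand_eye': array([[ 6.44757742e-04, -9.66127658e-01, -2.58063815e-01,
         7.45233108e-02],
       [ 9.99999493e-01,  8.22364756e-04, -5.80290268e-04,
        -2.18866159e-04],
       [ 7.72857063e-04, -2.58063310e-01,  9.66127699e-01,
        -1.77769869e-01],
       [ 0.00000000e+00,  0.00000000e+00,  0.00000000e+00,
         1.00000000e+00]])}
caddy [(0.7, [196.0, 344.0, 294.0, 463.0])]
caddy_handle [(0.59, [203.0, 340.0, 295.0, 461.0])]
tray [(0.76, [53.0, 2.0, 310.0, 135.0])]
mat [(0.61, [209.0, 306.0, 306.0, 411.0])]
block [(0.96, [338.0, 397.0, 401.0, 431.0]), (0.72, [160.0, 397.0, 212.0, 436.0])]
```

```bash
cat > h.py <<'E'
import numpy as np
from scipy.spatial.transform import Rotation as R
from workcell import env
def cam(c,s=None):
    p=env.camera_params(c);f=240/np.tan(np.radians(p['fov_y']/2))
    if c=='wrist':
        H=np.array(p['hand_eye']);Rt=R.from_quat(s['tool_rot']).as_matrix()
        return f,p['cx'],p['cy'],Rt@H[:3,:3],Rt@H[:3,3]+s['position']
    return f,p['cx'],p['cy'],R.from_quat(p['attitude']).as_matrix(),np.array(p['origin'])
def at(c,u,v,z,s=None):
    f,cx,cy,M,o=cam(c,s);d=M@np.array([(u-cx)/f,(v-cy)/f,1]);return (o+d*(z-o[2])/d[2]).round(4)
def proj(c,P,s=None):
    f,cx,cy,M,o=cam(c,s);q=(np.atleast_2d(P)-o)@M;return np.c_[f*q[:,0]/q[:,2]+cx,f*q[:,1]/q[:,2]+cy]
E
python3 - <<'E'
from h import *
import cv2
s=env.state()
print('mat',at('side',339.5,327.5,.004),at('scene',293,233,.004))
print('tray',at('side',255,248.5,.01),at('scene',403,291,.01))
ims=[cv2.imread(f'pics/{c}0.png') for c in('scene','side')]
a=cv2.resize(ims[0][150:360,200:480],(560,420)) 
b=cv2.resize(ims[1][180:390,170:450],(560,420))
cv2.imwrite('pics/side_c.png',cv2.resize(ims[1][190:370,190:430],(800,600),interpolation=cv2.INTER_CUBIC))
E
```

```text
mat [ 0.4363 -0.2125  0.004 ] [ 0.4678 -0.1828  0.004 ]
tray [0.4198 0.1747 0.01  ] [0.4462 0.1985 0.01  ]
```

View pics/side_c.png

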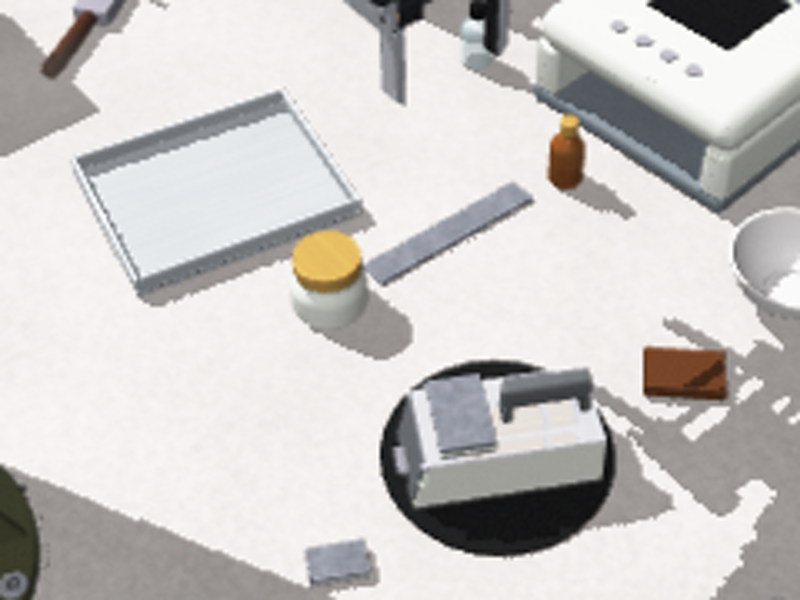

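View pics/scene0.png

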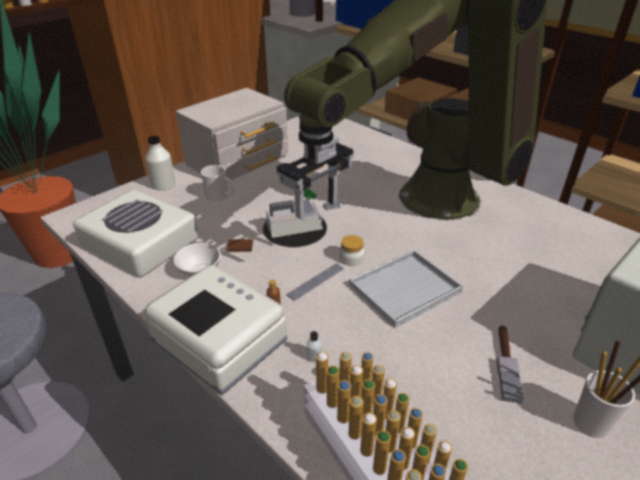

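```bash
python3 - <<'E'
from h import *
k=lambda x,y,z:at('side',190+x*.3,190+y*.3,z)
for n,p in {'tL':(75,158,.022),'tB':(283,92,.022),'tR':(360,205,.022),'tF':(138,287,.022),
'hFrontTop':(503,386,.093),'hRearTop':(590,375,.093),'blk':(460,412,.070),'cFR':(417,507,.004),'cRR':(603,481,.004),
'matL':(380,455,.004),'matR':(616,460,.004),'matT':(497,360,.004),'matB':(503,556,.004),'tubtop':(327,258,.06),'fileA':(375,272,.005),'fileB':(525,192,.005)}.items(): print(n,k(*p))
E
```

```text
tL [0.3365 0.2889 0.022 ]
tB [0.5441 0.2456 0.022 ]
tR [0.5097 0.0711 0.022 ]
tF [0.2992 0.1101 0.022 ]
hFrontTop [ 0.4388 -0.211   0.093 ]
hRearTop [ 0.4977 -0.2443  0.093 ]
blk [ 0.4091 -0.1962  0.07  ]
cFR [ 0.3574 -0.208   0.004 ]
cRR [ 0.4869 -0.2805  0.004 ]
matL [ 0.3644 -0.1511  0.004 ]
matR [ 0.5087 -0.2723  0.004 ]
matT [ 0.5004 -0.1351  0.004 ]
matB [ 0.3814 -0.2829  0.004 ]
tubtop [0.4283 0.0061 0.06  ]
fileA [0.4796 0.0089 0.005 ]
fileB [0.651  0.0025 0.005 ]
```

```bash
cat >> h.py <<'E'
def pose(phi,tip):
    p=np.radians(phi);f=[np.cos(p),np.sin(p),0];z=[0,0,-1]
    return R.from_matrix(np.c_[f,np.cross(z,f),z])*R.from_euler('y',-tip,degrees=True)
def delta(pos,phi,tip):
    s=env.state();A=R.from_quat(s['tool_rot'])
    d=A.inv().apply(np.array(pos)-s['position'])/.1
    r=(A.inv()*pose(phi,tip)).as_rotvec()/(np.pi/2)
    print('shift',d.round(3),'turn',r.round(4))
E
python3 - <<'E'
from h import *
delta([.4555,-.221,.17],150.5,0)
E
```

```text
shift [-2.21  -0.945  0.354] turn [-0.     -0.     -0.6722]
```

Call:
play_rows(
  deltas=[
    {"x": -1,"y": -0.45,"z": 0.1},
    {"x": -1,"y": -0.45,"z": 0.1},
    {"x": -1,"y": -0.45,"z": 0.1},
    {"x": -1,"y": -0.45,"z": 0.1},
  ],
)

```text
$.deltas[0]: bad value
```

Call:
play_rows(
  deltas=[
    {"x": -1,"y": -0.47,"z": 0.1,"az": -0.67},
    {"x": -1,"y": -0.47,"z": 0.1,"az": -0.67},
    {"x": -1,"y": -0.47,"z": 0.1,"az": -0.67},
    {"x": -1,"y": -0.47,"z": 0.1,"az": -0.67},
    {"x": -1,"y": -0.47,"z": 0.1,"az": -0.67},
    {"x": -1,"y": -0.47,"z": 0.1,"az": -0.67},
    {"x": -1,"y": -0.47,"z": 0.1,"az": -0.67},
    {"x": -1,"y": -0.47,"z": 0.1,"az": -0.67},
    {"x": -1,"y": -0.47,"z": 0.1,"az": -0.67},
    {"x": -1,"y": -0.47,"z": 0.1,"az": -0.67},
  ],
)

```text
$.deltas[0]: bad value
```

```bash
python3 - <<'E'
from h import *
import cv2
s=env.state();print(s['t'],s['position'],s['joint_positions'])
im=env.snapshot('wrist')[:,:,::-1].copy();cv2.imwrite('pics/w1.png',im)
d=R.from_euler('z',-29.5,degrees=True)
o=np.array([.438,-.211,.004])
P=[[x,y,89e-3] for x in(0,.07) for y in(-.008,.008)]+[[x,y,.052] for x in(-.075,.075) for y in(-.037,.037)]
for u,v in proj('wrist',d.apply(P)+o,s): cv2.circle(im,(int(u),int(v)),3,(0,0,255),-1)
cv2.imwrite('pics/w1m.png',im)
delta([.4555,-.221,.064],150.5,0)
E
```

```text
0.9 [ 5.49988654e-01 -6.08243455e-06  2.05435763e-01] [-6.66015085e-02  2.99915726e-01  1.52100281e+00 -1.17052686e-05
  1.32069972e+00 -6.66036042e-02]
shift [-2.21  -0.945  1.415] turn [-0.      0.     -0.6722]
```

View pics/w1m.png

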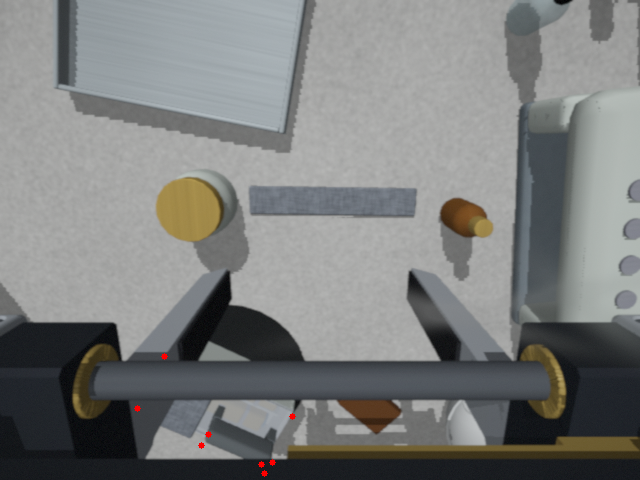

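The moves were refused; each row probably needs every key. The wrist view (arm still at its start pose) shows the caddy at the lower left, with the projected handle marks at about (205,440)–(265,465) lying on the handle.

Call:
play_rows(
  deltas=[
    {"x": -1,"y": -0.45,"z": 0.1,"ax": 0,"ay": 0,"az": 0,"fingers": 0},
    {"x": -1,"y": -0.45,"z": 0.1,"ax": 0,"ay": 0,"az": 0,"fingers": 0},
    {"x": -1,"y": -0.45,"z": 0.1,"ax": 0,"ay": 0,"az": 0,"fingers": 0},
    {"x": -1,"y": -0.45,"z": 0.1,"ax": 0,"ay": 0,"az": 0,"fingers": 0},
  ],
)

```text
t: 1.35
position: [0.5046, -0.1011, 0.1956]
tool_rot: [0.708, 0.706, 0.0, 0.0]
ft_force: [0.1, 0.9, 1.2]
grip_width: 0.0941
grasp_force: 0.0
```

Call:
play_rows(
  deltas=[
    {"x": -1,"y": -0.49,"z": 0.3,"ax": 0,"ay": 0,"az": -0.67,"fingers": 0},
    {"x": -1,"y": -0.49,"z": 0.3,"ax": 0,"ay": 0,"az": -0.67,"fingers": 0},
    {"x": -1,"y": -0.49,"z": 0.3,"ax": 0,"ay": 0,"az": -0.67,"fingers": 0},
    {"x": -1,"y": -0.49,"z": 0.3,"ax": 0,"ay": 0,"az": -0.67,"fingers": 0},
    {"x": -1,"y": -0.49,"z": 0.3,"ax": 0,"ay": 0,"az": -0.67,"fingers": 0},
    {"x": -1,"y": -0.49,"z": 0.3,"ax": 0,"ay": 0,"az": -0.67,"fingers": 0},
    {"x": -1,"y": -0.49,"z": 0.3,"ax": 0,"ay": 0,"az": -0.67,"fingers": 0},
    {"x": -1,"y": -0.49,"z": 0.3,"ax": 0,"ay": 0,"az": -0.67,"fingers": 0},
    {"x": -1,"y": -0.49,"z": 0.3,"ax": 0,"ay": 0,"az": -0.67,"fingers": 0},
    {"x": -1,"y": -0.49,"z": 0.3,"ax": 0,"ay": 0,"az": -0.67,"fingers": 0},
  ],
)

```text
t: 2.35
position: [0.4566, -0.1993, 0.1655]
tool_rot: [0.257, 0.967, 0.0, 0.0]
ft_force: [0.4, 0.5, -0.1]
grip_width: 0.0939
grasp_force: 0.0
```

```bash
python3 - <<'E'
from h import *
import cv2
s=env.state();print(s['t'],s['position'],s['joint_positions'])
im=env.snapshot('wrist')[:,:,::-1].copy();cv2.imwrite('pics/w2.png',im)
d=R.from_euler('z',-29.5,degrees=True)
o=np.array([.438,-.211,.004])
P=[[x,y,89e-3] for x in(0,.07) for y in(-.008,.008)]+[[x,y,.052] for x in(-.075,.075) for y in(-.037,.037)]+[[x,y,.066] for x in(-.056,-.012) for y in(-.034,.034)]
for u,v in proj('wrist',d.apply(P)+o,s): cv2.circle(im,(int(u),int(v)),3,(0,0,255),-1)
cv2.imwrite('pics/w2m.png',im)
delta([.4555,-.221,.064],150.5,0)
E
```

```text
2.35 [ 0.45658856 -0.19928696  0.16551561] [-4.85148308e-01  2.22906776e-01  1.71490775e+00  1.38183368e-04
  1.20363226e+00 -1.53718526e+00]
shift [-0.099 -0.192  1.015] turn [ 0.      0.0001 -0.0026]
```

View pics/w2m.png

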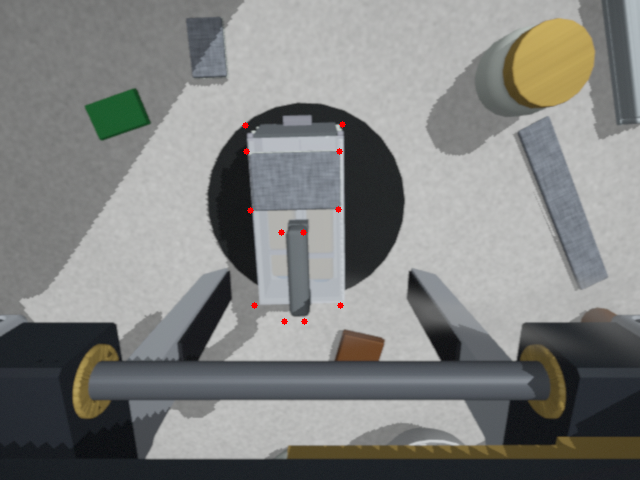

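The marks lie about 3 px left of and a few px behind the real roof and handle. The handle runs from (298,222) to (300,315), so I shift by about 3 mm each way. The mat centre is near (306,199).

Call:
play_rows(
  deltas=[
    {"x": -0.07,"y": -0.16,"z": 0.4,"ax": 0,"ay": 0,"az": 0,"fingers": 0.4},
    {"x": -0.07,"y": -0.16,"z": 0.7,"ax": 0,"ay": 0,"az": 0,"fingers": 0.4},
    {"x": -0.07,"y": -0.16,"z": 0.9,"ax": 0,"ay": 0,"az": 0,"fingers": 0.4},
    {"x": -0.07,"y": -0.16,"z": 1.0,"ax": 0,"ay": 0,"az": 0,"fingers": 0.4},
    {"x": -0.07,"y": -0.16,"z": 1.0,"ax": 0,"ay": 0,"az": 0,"fingers": 0.4},
    {"x": -0.07,"y": -0.16,"z": 1.0,"ax": 0,"ay": 0,"az": 0,"fingers": 0.7},
    {"x": -0.07,"y": -0.16,"z": 1.0,"ax": 0,"ay": 0,"az": 0,"fingers": 1},
    {"x": -0.07,"y": -0.16,"z": 1.0,"ax": 0,"ay": 0,"az": 0,"fingers": 1},
    {"x": -0.07,"y": -0.16,"z": 1.0,"ax": 0,"ay": 0,"az": 0,"fingers": 1},
    {"x": -0.07,"y": -0.16,"z": 1.0,"ax": 0,"ay": 0,"az": 0,"fingers": 1},
    {"x": -0.07,"y": -0.16,"z": 1.0,"ax": 0,"ay": 0,"az": 0,"fingers": 1},
    {"x": -0.07,"y": -0.16,"z": 1.0,"ax": 0,"ay": 0,"az": 0,"fingers": 1},
  ],
  squeeze=55,
)

```text
t: 3.6
position: [0.4542, -0.2173, 0.0655]
tool_rot: [0.256, 0.967, 0.0, 0.0]
ft_force: [-0.2, 2.1, 1.6]
grip_width: 0.0157
grasp_force: 54.9
```

```bash
python3 - <<'E'
from h import *
import cv2
s=env.state();print(s['t'],s['position'],s['joint_positions'])
im=env.snapshot('wrist')[:,:,::-1].copy();cv2.imwrite('pics/w3.png',im)
s2=dict(tool_rot=pose(150.27,0).as_quat(),position=np.array([.4566,-.1993,.1655]))
print('mat',at('wrist',306,199,.004,s2))
E
```

```text
3.6 [ 0.45421907 -0.21728972  0.06554432] [-5.19054440e-01  3.65563937e-01  1.79018241e+00  2.19030334e-04
  9.85752994e-01 -1.57152796e+00]
mat [ 0.4327 -0.2003  0.004 ]
```

View pics/w3.png

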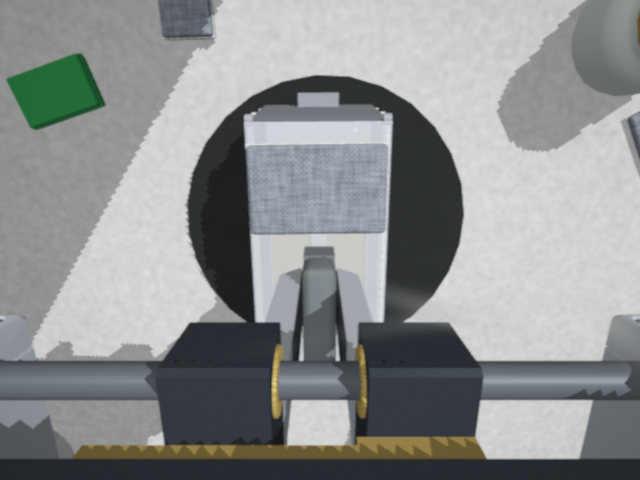

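Grip confirmed: opening 15.7 mm on the 16 mm bar. The block lies at (247–388, 145–233), which is my reference for detecting creep. Next I lift.

Call:
play_rows(
  deltas=[
    {"x": 0,"y": 0,"z": -0.1,"ax": 0,"ay": 0,"az": 0,"fingers": 1},
    {"x": 0,"y": 0,"z": -0.25,"ax": 0,"ay": 0,"az": 0,"fingers": 1},
    {"x": 0,"y": 0,"z": -0.45,"ax": 0,"ay": 0,"az": 0,"fingers": 1},
    {"x": 0,"y": 0,"z": -0.65,"ax": 0,"ay": 0,"az": 0,"fingers": 1},
    {"x": 0,"y": 0,"z": -0.85,"ax": 0,"ay": 0,"az": 0,"fingers": 1},
    {"x": 0,"y": 0,"z": -0.95,"ax": 0,"ay": 0,"az": 0,"fingers": 1},
    {"x": 0,"y": 0,"z": -1.0,"ax": 0,"ay": 0,"az": 0,"fingers": 1},
    {"x": 0,"y": 0,"z": -1.0,"ax": 0,"ay": 0,"az": 0,"fingers": 1},
  ],
)

```text
t: 4.45
position: [0.4541, -0.2174, 0.1655]
tool_rot: [0.256, 0.967, -0.0, 0.0]
ft_force: [0.5, 0.2, -5.1]
grip_width: 0.0153
grasp_force: 54.9
```

```bash
cat >> h.py <<'E'
TX=np.array([.98,-.19,0]);TC=np.array([.4224,.179,0])
def tcp(lip_tx,lip_z,tip,phi=169):  # TCP that puts the lip there
    lip=TC+TX*lip_tx+[0,0,lip_z]
    return lip-pose(phi,tip).apply([.095,0,.0575])
E
python3 - <<'E'
from h import *
import cv2
s=env.state();print(s['t'],s['position'],s['ft_force'],s['wrist_torque'])
a=env.snapshot('wrist')[:,:,::-1].copy();cv2.imwrite('pics/w4.png',a)
b=cv2.imread('pics/w3.png')
r=lambda i:cv2.cvtColor(i[100:320,240:400],cv2.COLOR_BGR2GRAY).astype(np.float32)
print('caddy shift px',cv2.phaseCorrelate(r(b),r(a)))
t=tcp(.045,.10,0);print(t);delta(t,169,0)
for th in(0,15,25,40):print(th,tcp(.045,.035,th).round(4))
E
```

```text
4.45 [ 0.45407988 -0.21736605  0.16546056] [ 0.53211496  0.19364417 -5.06308389] [ 0.02896716 -0.08555337  0.01124016]
caddy shift px ((0.025495579517212263, 0.5082243597356779), 0.42855511665344237)
[0.55975458 0.15232315 0.1575    ]
shift [0.912 3.735 0.074] turn [ 1.000e-04 -5.000e-04 -2.078e-01]
0 [0.5598 0.1523 0.0925]
15 [0.542  0.1558 0.1151]
25 [0.5272 0.1587 0.1273]
40 [0.5017 0.1636 0.1401]
```

Call:
play_rows(
  deltas=[
    {"x": 0.01,"y": 0.05,"z": 0,"ax": 0,"ay": 0,"az": 0,"fingers": 1},
    {"x": 0.04,"y": 0.15,"z": 0,"ax": 0,"ay": 0,"az": 0,"fingers": 1},
    {"x": 0.07,"y": 0.3,"z": 0,"ax": 0,"ay": 0,"az": 0,"fingers": 1},
    {"x": 0.12,"y": 0.48,"z": 0,"ax": 0,"ay": 0,"az": 0,"fingers": 1},
    {"x": 0.16,"y": 0.66,"z": 0,"ax": 0,"ay": 0,"az": 0,"fingers": 1},
    {"x": 0.2,"y": 0.84,"z": 0,"ax": 0,"ay": 0,"az": 0,"fingers": 1},
    {"x": 0.24,"y": 1.0,"z": 0,"ax": 0,"ay": 0,"az": 0,"fingers": 1},
  ],
)

```text
t: 5.2
position: [0.4829, -0.1169, 0.165]
tool_rot: [0.256, 0.967, 0.0, -0.0]
ft_force: [-0.2, 0.3, -5.1]
grip_width: 0.0158
grasp_force: 54.9
```

Call:
play_rows(
  deltas=[
    {"x": 0.05,"y": 0.19,"z": 0,"ax": 0,"ay": 0,"az": 0,"fingers": 1},
    {"x": 0.1,"y": 0.38,"z": 0,"ax": 0,"ay": 0,"az": 0,"fingers": 1},
    {"x": 0.14,"y": 0.57,"z": 0,"ax": 0,"ay": 0,"az": 0,"fingers": 1},
    {"x": 0.19,"y": 0.76,"z": 0,"ax": 0,"ay": 0,"az": 0,"fingers": 1},
    {"x": 0.23,"y": 0.95,"z": 0,"ax": 0,"ay": 0,"az": 0,"fingers": 1},
  ],
)

```text
t: 5.7
position: [0.5098, -0.023, 0.165]
tool_rot: [0.256, 0.967, -0.0, -0.0]
ft_force: [0.6, 0.1, -4.9]
grip_width: 0.0155
grasp_force: 54.9
```

Call:
play_rows(
  deltas=[
    {"x": 0.05,"y": 0.19,"z": 0,"ax": 0,"ay": 0,"az": 0,"fingers": 1},
    {"x": 0.1,"y": 0.38,"z": 0,"ax": 0,"ay": 0,"az": 0,"fingers": 1},
    {"x": 0.14,"y": 0.57,"z": 0,"ax": 0,"ay": 0,"az": 0,"fingers": 1},
    {"x": 0.19,"y": 0.76,"z": 0,"ax": 0,"ay": 0,"az": 0,"fingers": 1},
    {"x": 0.23,"y": 0.92,"z": 0,"ax": 0,"ay": 0,"az": 0,"fingers": 1},
  ],
)

```text
t: 6.2
position: [0.5354, 0.0683, 0.165]
tool_rot: [0.256, 0.967, -0.0, -0.0]
ft_force: [0.1, 0.1, -5.6]
grip_width: 0.0156
grasp_force: 54.9
```

Call:
play_rows(
  deltas=[
    {"x": 0.05,"y": 0.18,"z": 0,"ax": 0,"ay": 0,"az": -0.02,"fingers": 1},
    {"x": 0.09,"y": 0.35,"z": 0,"ax": 0,"ay": 0,"az": -0.05,"fingers": 1},
    {"x": 0.13,"y": 0.5,"z": 0,"ax": 0,"ay": 0,"az": -0.08,"fingers": 1},
    {"x": 0.16,"y": 0.63,"z": 0,"ax": 0,"ay": 0,"az": -0.12,"fingers": 1},
    {"x": 0.19,"y": 0.74,"z": 0,"ax": 0,"ay": 0,"az": -0.16,"fingers": 1},
    {"x": 0.2,"y": 0.82,"z": 0,"ax": 0,"ay": 0,"az": -0.19,"fingers": 1},
    {"x": 0.21,"y": 0.86,"z": 0,"ax": 0,"ay": 0,"az": -0.208,"fingers": 1},
    {"x": 0.21,"y": 0.86,"z": 0,"ax": 0,"ay": 0,"az": -0.208,"fingers": 1},
  ],
)

```text
t: 7.0
position: [0.5599, 0.1523, 0.1652]
tool_rot: [0.095, 0.995, -0.0, -0.0]
ft_force: [-0.2, -0.6, -5.2]
grip_width: 0.0158
grasp_force: 54.9
```

```bash
python3 - <<'E'
from h import *
import cv2
s=env.state();print(s['t'],s['position'],s['joint_positions'])
a=env.snapshot('side')[:,:,::-1].copy()
f,cx,cy,M,o=cam('side')
# tray corners check + predicted lip
for x in(-.11,.11):
  for y in(-.09,.09):
    u,v=proj('side',TC+TX*x+np.array([.19,.98,0])*y+[0,0,.022])[0];cv2.circle(a,(int(u),int(v)),1,(0,0,255),-1)
L=s['position']+R.from_quat(s['tool_rot']).apply([.095,0,.0575]);print('lip',L)
u,v=proj('side',L)[0];cv2.circle(a,(int(u),int(v)),1,(0,255,0),-1)
w=cv2.imread('pics/w4.png')
b=env.snapshot('wrist')[:,:,::-1];cv2.imwrite('pics/w5.png',b)
cv2.imwrite('pics/s5.png',np.hstack([cv2.resize(a[180:320,200:340],(400,400)),cv2.resize(b[60:360,170:470],(400,400))]))
delta(tcp(.045,.04,10),169,10)
E
```

```text
7.0 [0.55990848 0.15226018 0.16523821] [ 2.02418034e-01  4.01135730e-01  1.48060068e+00 -4.53192701e-05
  1.26013322e+00 -1.17833310e+00]
lip [0.46660354 0.17019906 0.10776095]
shift [0.116 0.007 0.522] turn [-1.000e-04 -1.113e-01 -1.000e-04]
```

View pics/s5.png

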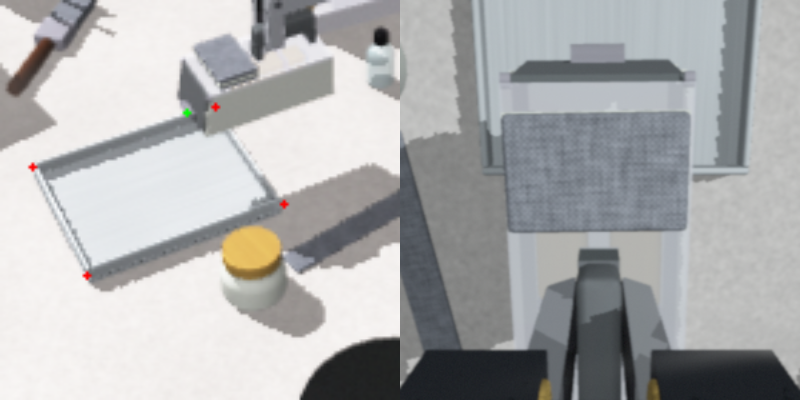

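Call:
play_rows(
  deltas=[
    {"x": 0.01,"y": 0,"z": 0.05,"ax": 0,"ay": -0.01,"az": 0,"fingers": 1},
    {"x": 0.03,"y": 0,"z": 0.12,"ax": 0,"ay": -0.02,"az": 0,"fingers": 1},
    {"x": 0.05,"y": 0,"z": 0.22,"ax": 0,"ay": -0.04,"az": 0,"fingers": 1},
    {"x": 0.07,"y": 0,"z": 0.32,"ax": 0,"ay": -0.06,"az": 0,"fingers": 1},
    {"x": 0.09,"y": 0,"z": 0.42,"ax": 0,"ay": -0.08,"az": 0,"fingers": 1},
    {"x": 0.11,"y": 0,"z": 0.49,"ax": 0,"ay": -0.1,"az": 0,"fingers": 1},
    {"x": 0.116,"y": 0.01,"z": 0.52,"ax": 0,"ay": -0.111,"az": 0,"fingers": 1},
    {"x": 0.116,"y": 0.01,"z": 0.52,"ax": 0,"ay": -0.111,"az": 0,"fingers": 1},
  ],
)

```text
t: 7.9
position: [0.5482, 0.1549, 0.1131]
tool_rot: [0.095, 0.992, -0.008, 0.087]
ft_force: [0.2, -0.5, -4.6]
grip_width: 0.016
grasp_force: 54.9
```

Call:
play_rows(
  deltas=[
    {"x": 0.01,"y": 0,"z": -0.02,"ax": 0,"ay": -0.011,"az": 0,"fingers": 1},
    {"x": 0.02,"y": 0,"z": -0.033,"ax": 0,"ay": -0.022,"az": 0,"fingers": 1},
    {"x": 0.032,"y": 0,"z": -0.05,"ax": 0,"ay": -0.033,"az": 0,"fingers": 1},
    {"x": 0.043,"y": 0,"z": -0.065,"ax": 0,"ay": -0.044,"az": 0,"fingers": 1},
    {"x": 0.054,"y": 0,"z": -0.08,"ax": 0,"ay": -0.055,"az": 0,"fingers": 1},
    {"x": 0.065,"y": 0,"z": -0.096,"ax": 0,"ay": -0.067,"az": 0,"fingers": 1},
    {"x": 0.077,"y": 0,"z": -0.11,"ax": 0,"ay": -0.078,"az": 0,"fingers": 1},
    {"x": 0.089,"y": 0,"z": -0.127,"ax": 0,"ay": -0.089,"az": 0,"fingers": 1},
    {"x": 0.089,"y": 0,"z": -0.127,"ax": 0,"ay": -0.089,"az": 0,"fingers": 1},
  ],
)

```text
t: 8.8
position: [0.5376, 0.1571, 0.1245]
tool_rot: [0.094, 0.983, -0.015, 0.156]
ft_force: [0.5, -0.2, -4.3]
grip_width: 0.0154
grasp_force: 54.9
```

```bash
cat > look.py <<'E'
import sys,cv2
from h import *
n=sys.argv[1];s=env.state()
b=env.snapshot('wrist')[:,:,::-1].copy();cv2.imwrite(f'pics/w{n}.png',b)
a=env.snapshot('side')[:,:,::-1].copy();cv2.imwrite(f'pics/s{n}.png',a)
ref=cv2.imread('pics/w5.png')
g=lambda i:cv2.cvtColor(i,cv2.COLOR_BGR2GRAY)
def match(x0,y0,x1,y1,m=12):
    t=g(ref)[y0:y1,x0:x1];q=g(b)[y0-m:y1+m,x0-m:x1+m]
    r=cv2.matchTemplate(q,t,cv2.TM_CCOEFF_NORMED);_,c,_,p=cv2.minMaxLoc(r);return p[0]-m,p[1]-m,round(c,2)
R0=R.from_quat(s['tool_rot']);z=R0.apply([0,0,1])
L=s['position']+R0.apply([.095,0,.0575])
print('t',round(s['t'],2),'tip',np.degrees(np.arccos(-z[2])).round(1),'lip',L.round(3),'F',s['ft_force'].round(1),'T',s['wrist_torque'].round(2),'grip',s['grip_width'])
print('block',match(260,150,380,225),'handle',match(295,240,345,300))
for nm,(x0,y0,x1,y1) in dict(left=(265,240,295,265),right=(345,240,375,265)).items():
    print(nm,b[y0:y1,x0:x1].mean((0,1)).round(0),ref[y0:y1,x0:x1].mean((0,1)).round(0))
cv2.imwrite(f'pics/v{n}.png',np.hstack([cv2.resize(a[180:300,200:320],(400,400)),cv2.resize(b[60:360,170:470],(400,400))]))
E
python3 look.py 6
```

```text
t 8.8 tip 18.0 lip [0.466 0.171 0.04 ] F [ 0.5 -0.2 -4.3] T [0.2  0.32 0.01] grip 0.015377765380027187
block (0, 0, 0.99) handle (0, 0, 0.95)
left [189. 190. 189.] [178. 179. 178.]
right [190. 191. 189.] [179. 180. 179.]
```

View pics/v6.png

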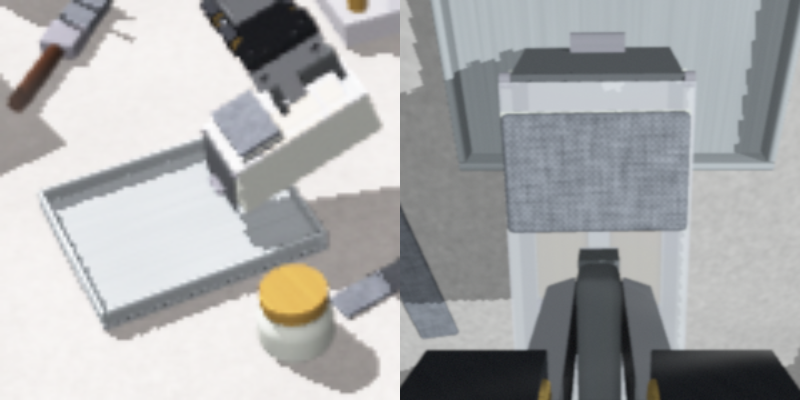

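Tip is 18°: the block and handle haven't moved in the picture, and the flap has begun to open. From here I go in small steps.

Call:
play_rows(
  deltas=[
    {"x": 0.01,"y": 0,"z": -0.017,"ax": 0,"ay": -0.011,"az": 0,"fingers": 1},
    {"x": 0.021,"y": 0,"z": -0.033,"ax": 0,"ay": -0.022,"az": 0,"fingers": 1},
    {"x": 0.032,"y": 0,"z": -0.05,"ax": 0,"ay": -0.033,"az": 0,"fingers": 1},
    {"x": 0.032,"y": 0,"z": -0.05,"ax": 0,"ay": -0.033,"az": 0,"fingers": 1},
    {"x": 0.032,"y": 0,"z": -0.05,"ax": 0,"ay": -0.033,"az": 0,"fingers": 1},
  ],
)

```text
t: 9.4
position: [0.5334, 0.158, 0.1283]
tool_rot: [0.094, 0.979, -0.017, 0.181]
ft_force: [-0.9, 0.8, -4.3]
grip_width: 0.0156
grasp_force: 54.9
```

```bash
python3 look.py 7
```

```text
t 9.4 tip 21.0 lip [0.466 0.171 0.041] F [-0.9  0.8 -4.3] T [0.19 0.41 0.02] grip 0.015569382695708697
block (0, 0, 0.98) handle (0, 0, 0.95)
left [191. 192. 191.] [178. 179. 178.]
right [192. 193. 192.] [179. 180. 179.]
```

Call:
play_rows(
  deltas=[
    {"x": 0.01,"y": 0,"z": -0.017,"ax": 0,"ay": -0.011,"az": 0,"fingers": 1},
    {"x": 0.021,"y": 0,"z": -0.033,"ax": 0,"ay": -0.022,"az": 0,"fingers": 1},
    {"x": 0.021,"y": 0,"z": -0.033,"ax": 0,"ay": -0.022,"az": 0,"fingers": 1},
    {"x": 0.021,"y": 0,"z": -0.033,"ax": 0,"ay": -0.022,"az": 0,"fingers": 1},
    {"x": 0.021,"y": 0,"z": -0.033,"ax": 0,"ay": -0.022,"az": 0,"fingers": 1},
  ],
)

```text
t: 10.0
position: [0.5304, 0.1585, 0.1306]
tool_rot: [0.094, 0.976, -0.019, 0.198]
ft_force: [0.1, -0.2, -4.6]
grip_width: 0.0156
grasp_force: 54.9
```

```bash
python3 look.py 8
```

```text
t 10.0 tip 23.0 lip [0.467 0.171 0.041] F [ 0.1 -0.2 -4.6] T [ 0.2   0.53 -0.  ] grip 0.01563436736322527
block (0, 0, 0.56) handle (0, 0, 0.95)
left [192. 194. 193.] [178. 179. 178.]
right [194. 195. 193.] [179. 180. 179.]
```

Call:
play_rows(
  deltas=[
    {"x": 0.01,"y": 0,"z": -0.017,"ax": 0,"ay": -0.011,"az": 0,"fingers": 1},
    {"x": 0.021,"y": 0,"z": -0.033,"ax": 0,"ay": -0.022,"az": 0,"fingers": 1},
    {"x": 0.021,"y": 0,"z": -0.033,"ax": 0,"ay": -0.022,"az": 0,"fingers": 1},
    {"x": 0.021,"y": 0,"z": -0.033,"ax": 0,"ay": -0.022,"az": 0,"fingers": 1},
    {"x": 0.021,"y": 0,"z": -0.033,"ax": 0,"ay": -0.022,"az": 0,"fingers": 1},
  ],
)

```text
t: 10.6
position: [0.5272, 0.1591, 0.1328]
tool_rot: [0.093, 0.972, -0.021, 0.215]
ft_force: [-0.1, -0.3, -4.6]
grip_width: 0.0156
grasp_force: 54.9
```

```bash
python3 look.py 9
```

```text
t 10.6 tip 24.9 lip [0.466 0.171 0.041] F [-0.1 -0.3 -4.6] T [ 0.18  0.55 -0.01] grip 0.015614301274916396
block (0, 0, 0.4) handle (0, 0, 0.95)
left [194. 195. 194.] [178. 179. 178.]
right [195. 196. 195.] [179. 180. 179.]
```

View pics/v9.png

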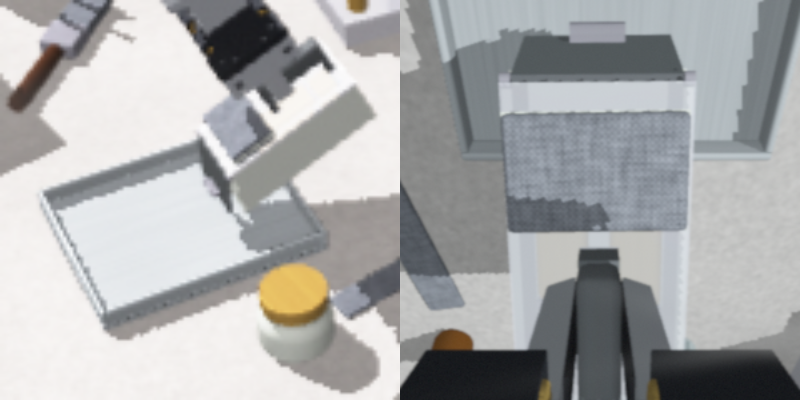

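The block is still at its place; the lower correlation comes from a shadow falling across it. I'll track the block's rear edge and the flap tab instead.

```bash
cat >> look.py <<'E'
G=g(b).astype(float)
def edge(x0,x1): p=G[218:262,x0:x1].mean(1);return 218+int(np.argmax(np.diff(p)))
t=g(cv2.imread('pics/w9.png'))[74:94,294:342];r=cv2.matchTemplate(g(b)[0:150,280:356],t,cv2.TM_CCOEFF_NORMED);_,c,_,p=cv2.minMaxLoc(r)
print('block rear edge',edge(262,290),edge(350,378),'tab row',p[1],round(c,2),'lane means',b[236:300,262:280].std().round(1))
E
sed -i "s/^print('block',match.*/print('handle',match(295,240,345,300))/" look.py
```

Call:
play_rows(
  deltas=[
    {"x": 0.01,"y": 0,"z": -0.017,"ax": 0,"ay": -0.011,"az": 0,"fingers": 1},
    {"x": 0.021,"y": 0,"z": -0.033,"ax": 0,"ay": -0.022,"az": 0,"fingers": 1},
    {"x": 0.021,"y": 0,"z": -0.033,"ax": 0,"ay": -0.022,"az": 0,"fingers": 1},
    {"x": 0.021,"y": 0,"z": -0.033,"ax": 0,"ay": -0.022,"az": 0,"fingers": 1},
    {"x": 0.021,"y": 0,"z": -0.033,"ax": 0,"ay": -0.022,"az": 0,"fingers": 1},
  ],
)

```text
t: 11.2
position: [0.524, 0.1597, 0.1349]
tool_rot: [0.093, 0.968, -0.022, 0.232]
ft_force: [0.3, -0.0, -4.6]
grip_width: 0.0155
grasp_force: 54.9
```

```bash
python3 look.py 10
```

```text
t 11.2 tip 26.9 lip [0.466 0.171 0.041] F [ 0.3 -0.  -4.6] T [ 0.18  0.59 -0.02] grip 0.015493133182947092
handle (0, 0, 0.95)
left [196. 197. 196.] [178. 179. 178.]
right [197. 198. 196.] [179. 180. 179.]
block rear edge 233 232 tab row 72 0.98 lane means 23.5
```

Call:
play_rows(
  deltas=[
    {"x": 0.01,"y": 0,"z": -0.017,"ax": 0,"ay": -0.011,"az": 0,"fingers": 1},
    {"x": 0.021,"y": 0,"z": -0.033,"ax": 0,"ay": -0.022,"az": 0,"fingers": 1},
    {"x": 0.021,"y": 0,"z": -0.033,"ax": 0,"ay": -0.022,"az": 0,"fingers": 1},
    {"x": 0.021,"y": 0,"z": -0.033,"ax": 0,"ay": -0.022,"az": 0,"fingers": 1},
    {"x": 0.021,"y": 0,"z": -0.033,"ax": 0,"ay": -0.022,"az": 0,"fingers": 1},
  ],
)

```text
t: 11.8
position: [0.5207, 0.1604, 0.1369]
tool_rot: [0.093, 0.964, -0.024, 0.248]
ft_force: [0.0, -0.7, -5.2]
grip_width: 0.0154
grasp_force: 54.9
```

```bash
python3 look.py 11
```

```text
t 11.8 tip 28.9 lip [0.466 0.171 0.041] F [ 0.  -0.7 -5.2] T [ 0.24  0.66 -0.04] grip 0.01542524103926513
handle (0, 0, 0.95)
left [197. 199. 198.] [178. 179. 178.]
right [199. 200. 198.] [179. 180. 179.]
block rear edge 233 232 tab row 69 0.96 lane means 23.9
```

Call:
play_rows(
  deltas=[
    {"x": 0.01,"y": 0,"z": -0.017,"ax": 0,"ay": -0.011,"az": 0,"fingers": 1},
    {"x": 0.021,"y": 0,"z": -0.033,"ax": 0,"ay": -0.022,"az": 0,"fingers": 1},
    {"x": 0.021,"y": 0,"z": -0.033,"ax": 0,"ay": -0.022,"az": 0,"fingers": 1},
    {"x": 0.021,"y": 0,"z": -0.033,"ax": 0,"ay": -0.022,"az": 0,"fingers": 1},
    {"x": 0.021,"y": 0,"z": -0.033,"ax": 0,"ay": -0.022,"az": 0,"fingers": 1},
  ],
)

```text
t: 12.4
position: [0.5175, 0.161, 0.1388]
tool_rot: [0.092, 0.96, -0.025, 0.265]
ft_force: [0.5, 0.1, -4.8]
grip_width: 0.0155
grasp_force: 54.9
```

```bash
python3 look.py 12
```

```text
t 12.4 tip 30.9 lip [0.466 0.171 0.041] F [ 0.5  0.1 -4.8] T [0.24 0.63 0.01] grip 0.015479782450877836
handle (0, 0, 0.95)
left [199. 201. 199.] [178. 179. 178.]
right [200. 201. 200.] [179. 180. 179.]
block rear edge 233 233 tab row 67 0.94 lane means 24.3
```

Call:
play_rows(
  deltas=[
    {"x": 0.01,"y": 0,"z": -0.017,"ax": 0,"ay": -0.011,"az": 0,"fingers": 1},
    {"x": 0.021,"y": 0,"z": -0.033,"ax": 0,"ay": -0.022,"az": 0,"fingers": 1},
    {"x": 0.021,"y": 0,"z": -0.033,"ax": 0,"ay": -0.022,"az": 0,"fingers": 1},
    {"x": 0.021,"y": 0,"z": -0.033,"ax": 0,"ay": -0.022,"az": 0,"fingers": 1},
    {"x": 0.021,"y": 0,"z": -0.033,"ax": 0,"ay": -0.022,"az": 0,"fingers": 1},
  ],
)

```text
t: 13.0
position: [0.5141, 0.1616, 0.1406]
tool_rot: [0.092, 0.955, -0.027, 0.281]
ft_force: [-0.0, -0.5, -4.4]
grip_width: 0.0156
grasp_force: 54.9
```

```bash
python3 look.py 13
```

```text
t 13.0 tip 32.8 lip [0.466 0.171 0.041] F [-0.  -0.5 -4.4] T [ 0.2   0.72 -0.02] grip 0.015609636292170208
handle (0, 0, 0.95)
left [202. 201. 200.] [178. 179. 178.]
right [202. 202. 201.] [179. 180. 179.]
block rear edge 233 233 tab row 65 0.91 lane means 24.7
```

Call:
play_rows(
  deltas=[
    {"x": 0.01,"y": 0,"z": -0.017,"ax": 0,"ay": -0.011,"az": 0,"fingers": 1},
    {"x": 0.021,"y": 0,"z": -0.033,"ax": 0,"ay": -0.022,"az": 0,"fingers": 1},
    {"x": 0.021,"y": 0,"z": -0.033,"ax": 0,"ay": -0.022,"az": 0,"fingers": 1},
    {"x": 0.021,"y": 0,"z": -0.033,"ax": 0,"ay": -0.022,"az": 0,"fingers": 1},
    {"x": 0.021,"y": 0,"z": -0.033,"ax": 0,"ay": -0.022,"az": 0,"fingers": 1},
  ],
)

```text
t: 13.6
position: [0.5106, 0.1624, 0.1423]
tool_rot: [0.091, 0.95, -0.029, 0.298]
ft_force: [-0.2, -0.6, -4.2]
grip_width: 0.0156
grasp_force: 54.9
```

```bash
python3 look.py 14
```

```text
t 13.6 tip 34.8 lip [0.466 0.171 0.041] F [-0.2 -0.6 -4.2] T [0.18 0.67 0.  ] grip 0.015613402339769357
handle (0, 0, 0.95)
left [215. 210. 205.] [178. 179. 178.]
right [216. 210. 205.] [179. 180. 179.]
block rear edge 233 232 tab row 126 0.75 lane means 26.2
```

Something changed: the tab signature is lost and both lane colours shifted. I hold still and look.

Call:
play_rows(
  deltas=[
    {"x": 0,"y": 0,"z": 0,"ax": 0,"ay": 0,"az": 0,"fingers": 1},
    {"x": 0,"y": 0,"z": 0,"ax": 0,"ay": 0,"az": 0,"fingers": 1},
    {"x": 0,"y": 0,"z": 0,"ax": 0,"ay": 0,"az": 0,"fingers": 1},
    {"x": 0,"y": 0,"z": 0,"ax": 0,"ay": 0,"az": 0,"fingers": 1},
  ],
)

```text
t: 14.1
position: [0.5104, 0.1624, 0.1422]
tool_rot: [0.091, 0.95, -0.029, 0.298]
ft_force: [1.1, 0.6, -3.8]
grip_width: 0.0153
grasp_force: 54.9
```

```bash
python3 look.py 15
```

```text
t 14.1 tip 34.8 lip [0.466 0.171 0.041] F [ 1.1  0.6 -3.8] T [ 0.21  0.4  -0.07] grip 0.01529174649382067
handle (0, 0, 0.95)
left [215. 210. 205.] [178. 179. 178.]
right [216. 210. 205.] [179. 180. 179.]
block rear edge 233 232 tab row 126 0.75 lane means 26.2
```

View pics/v15.png

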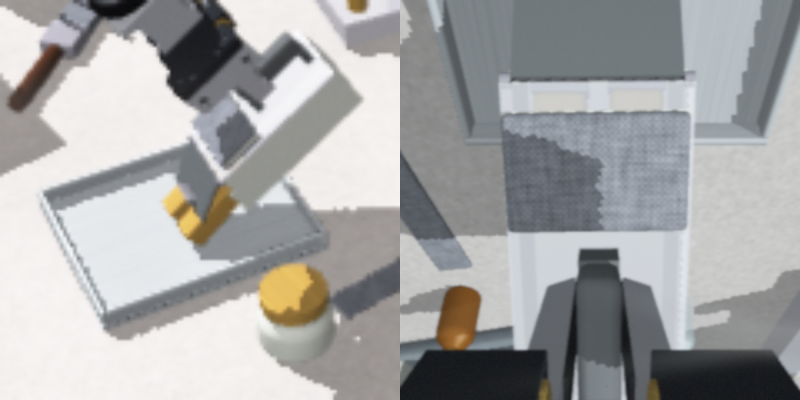

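The side view shows both tubes standing out of the mouth with their feet on the tray floor. The wrist view shows their caps still just inside the lip at (560,100) and (635,100). The block is in place, so I draw back slowly and slightly down.

Call:
play_rows(
  deltas=[
    {"x": -0.02,"y": 0,"z": 0.02,"ax": 0,"ay": 0,"az": 0,"fingers": 1},
    {"x": -0.05,"y": 0,"z": 0.05,"ax": 0,"ay": 0,"az": 0,"fingers": 1},
    {"x": -0.08,"y": 0,"z": 0.08,"ax": 0,"ay": 0,"az": 0,"fingers": 1},
    {"x": -0.11,"y": 0,"z": 0.11,"ax": 0,"ay": 0,"az": 0,"fingers": 1},
    {"x": -0.14,"y": 0,"z": 0.14,"ax": 0,"ay": 0,"az": 0,"fingers": 1},
    {"x": -0.17,"y": 0,"z": 0.17,"ax": 0,"ay": 0,"az": 0,"fingers": 1},
    {"x": -0.2,"y": 0,"z": 0.19,"ax": 0,"ay": 0,"az": 0,"fingers": 1},
    {"x": -0.23,"y": 0,"z": 0.22,"ax": 0,"ay": 0,"az": 0,"fingers": 1},
    {"x": -0.26,"y": 0,"z": 0.25,"ax": 0,"ay": 0,"az": 0,"fingers": 1},
    {"x": -0.28,"y": 0,"z": 0.27,"ax": 0,"ay": 0,"az": 0,"fingers": 1},
    {"x": -0.28,"y": 0,"z": 0.27,"ax": 0,"ay": 0,"az": 0,"fingers": 1},
  ],
)

```text
t: 15.3
position: [0.5484, 0.1549, 0.1359]
tool_rot: [0.091, 0.95, -0.029, 0.298]
ft_force: [0.1, -0.8, -3.2]
grip_width: 0.0155
grasp_force: 54.9
```

```bash
python3 look.py 16
```

```text
t 15.3 tip 34.8 lip [0.504 0.164 0.034] F [ 0.1 -0.8 -3.2] T [ 0.22  0.53 -0.02] grip 0.01548039652704664
handle (0, 0, 0.94)
left [216. 211. 206.] [178. 179. 178.]
right [216. 211. 206.] [179. 180. 179.]
block rear edge 233 232 tab row 126 0.74 lane means 26.3
```

View pics/v16.png

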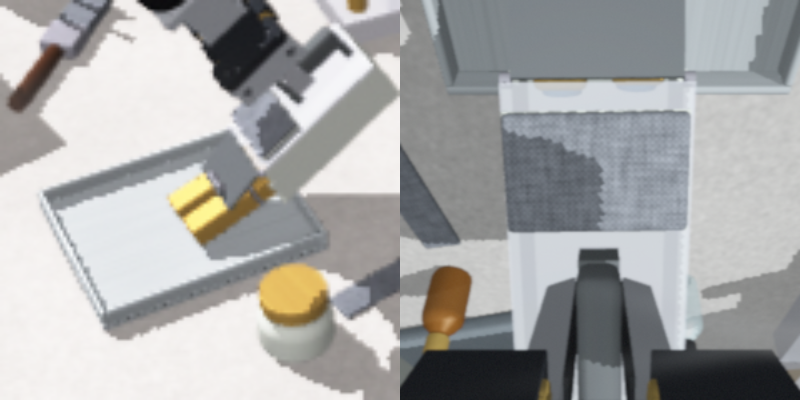

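Feet stayed put and the caps are at the lip. I draw back 25 mm more.

Call:
play_rows(
  deltas=[
    {"x": -0.03,"y": 0,"z": 0.02,"ax": 0,"ay": 0,"az": 0,"fingers": 1},
    {"x": -0.07,"y": 0,"z": 0.04,"ax": 0,"ay": 0,"az": 0,"fingers": 1},
    {"x": -0.11,"y": 0,"z": 0.06,"ax": 0,"ay": 0,"az": 0,"fingers": 1},
    {"x": -0.15,"y": 0,"z": 0.08,"ax": 0,"ay": 0,"az": 0,"fingers": 1},
    {"x": -0.19,"y": 0,"z": 0.1,"ax": 0,"ay": 0,"az": 0,"fingers": 1},
    {"x": -0.22,"y": 0,"z": 0.12,"ax": 0,"ay": 0,"az": 0,"fingers": 1},
    {"x": -0.22,"y": 0,"z": 0.12,"ax": 0,"ay": 0,"az": 0,"fingers": 1},
    {"x": -0.22,"y": 0,"z": 0.12,"ax": 0,"ay": 0,"az": 0,"fingers": 1},
  ],
)

```text
t: 16.2
position: [0.5724, 0.1502, 0.1385]
tool_rot: [0.091, 0.95, -0.029, 0.298]
ft_force: [-0.3, 0.0, -3.6]
grip_width: 0.0153
grasp_force: 54.9
```

```bash
python3 look.py 17
```

```text
t 16.2 tip 34.8 lip [0.528 0.159 0.037] F [-0.3  0.  -3.6] T [ 0.19  0.63 -0.01] grip 0.01529690884288602
handle (0, 0, 0.95)
left [219. 214. 209.] [178. 179. 178.]
right [219. 214. 209.] [179. 180. 179.]
block rear edge 233 232 tab row 126 0.77 lane means 26.4
```

View pics/v17.png

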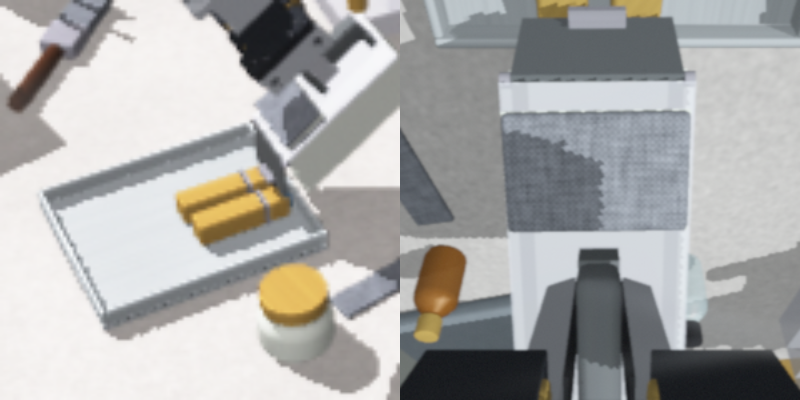

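Both tubes lie flat in the tray, feet near (185,215) and caps near (285,190) in the left half. The block is still in place. I raise straight up, then level.

Call:
play_rows(
  deltas=[
    {"x": -0.03,"y": 0,"z": -0.05,"ax": 0,"ay": 0,"az": 0,"fingers": 1},
    {"x": -0.1,"y": 0,"z": -0.14,"ax": 0,"ay": 0,"az": 0,"fingers": 1},
    {"x": -0.18,"y": 0,"z": -0.26,"ax": 0,"ay": 0,"az": 0,"fingers": 1},
    {"x": -0.26,"y": 0,"z": -0.38,"ax": 0,"ay": 0,"az": 0,"fingers": 1},
    {"x": -0.34,"y": 0,"z": -0.49,"ax": 0,"ay": 0,"az": 0,"fingers": 1},
    {"x": -0.39,"y": 0,"z": -0.56,"ax": 0,"ay": 0,"az": 0,"fingers": 1},
    {"x": -0.4,"y": 0,"z": -0.58,"ax": 0,"ay": 0,"az": 0,"fingers": 1},
  ],
)

```text
t: 17.0
position: [0.5726, 0.1504, 0.2105]
tool_rot: [0.091, 0.95, -0.028, 0.299]
ft_force: [0.1, 0.7, -3.7]
grip_width: 0.0153
grasp_force: 54.9
```

Call:
play_rows(
  deltas=[
    {"x": 0,"y": 0,"z": 0,"ax": 0,"ay": 0.02,"az": 0,"fingers": 1},
    {"x": 0,"y": 0,"z": 0,"ax": 0,"ay": 0.05,"az": 0,"fingers": 1},
    {"x": 0,"y": 0,"z": 0,"ax": 0,"ay": 0.09,"az": 0,"fingers": 1},
    {"x": 0,"y": 0,"z": 0,"ax": 0,"ay": 0.13,"az": 0,"fingers": 1},
    {"x": 0,"y": 0,"z": 0,"ax": 0,"ay": 0.17,"az": 0,"fingers": 1},
    {"x": 0,"y": 0,"z": 0,"ax": 0,"ay": 0.21,"az": 0,"fingers": 1},
    {"x": 0,"y": 0,"z": 0,"ax": 0,"ay": 0.25,"az": 0,"fingers": 1},
    {"x": 0,"y": 0,"z": 0,"ax": 0,"ay": 0.29,"az": 0,"fingers": 1},
    {"x": 0,"y": 0,"z": 0,"ax": 0,"ay": 0.33,"az": 0,"fingers": 1},
    {"x": 0,"y": 0,"z": 0,"ax": 0,"ay": 0.36,"az": 0,"fingers": 1},
    {"x": 0,"y": 0,"z": 0,"ax": 0,"ay": 0.38,"az": 0,"fingers": 1},
    {"x": 0,"y": 0,"z": 0,"ax": 0,"ay": 0.387,"az": 0,"fingers": 1},
  ],
)

```text
t: 18.2
position: [0.5724, 0.1501, 0.2083]
tool_rot: [0.096, 0.995, -0.0, -0.001]
ft_force: [0.1, 0.5, -4.3]
grip_width: 0.0157
grasp_force: 54.9
```

```bash
python3 look.py 18; python3 - <<'E'
from h import *
delta([.4542,-.2173,.165],150.34,0)
delta([.4542,-.2173,.165],169,0)
print(at('side',360,246,0))
import cv2
im=cv2.imread('pics/s18.png')[...,::-1].astype(int)
m=((im[...,0]-im[...,2]>70)&(im[...,0]>140)).astype(np.uint8);m[:, :205]=0;m[:195]=0;m[262:]=0;m[:,310:]=0
n,l,st,c=cv2.connectedComponentsWithStats(m)
f=lambda u,v:np.linalg.solve(np.c_[TX[:2],[.19,.98]],at('side',u,v,.029)[:2]-TC[:2]).round(3)
for i in range(1,n):
  if st[i,4]>15:
    ys,xs=np.where(l==i);e=[(xs[k],ys[k]) for k in(xs.argmin(),xs.argmax(),ys.argmin(),ys.argmax())]
    print(st[i],[f(*q) for q in e])
E
```

```text
t 18.2 tip 0.1 lip [0.479 0.168 0.151] F [ 0.1  0.5 -4.3] T [ 0.05 -0.12  0.08] grip 0.015666335745185788
handle (0, 0, 1.0)
left [191. 186. 181.] [178. 179. 178.]
right [191. 186. 181.] [179. 180. 179.]
block rear edge 233 232 tab row 90 0.81 lane means 14.2
shift [ 0.459 -3.833  0.437] turn [-3.000e-04 -1.000e-04  2.074e-01]
shift [ 0.459 -3.833  0.437] turn [-0.0003 -0.0001  0.0001]
[ 0.6901 -0.013   0.    ]
[274 230   7   6  29] [array([0.076, 0.022]), array([0.091, 0.009]), array([0.083, 0.024]), array([0.074, 0.002])]
[253 232  21  12 114] [array([0.005, 0.023]), array([0.065, 0.007]), array([0.06 , 0.025]), array([-0.001,  0.   ])]
[278 236   8   6  31] [array([ 0.076, -0.009]), array([ 0.093, -0.023]), array([ 0.083, -0.008]), array([ 0.077, -0.03 ])]
[257 238  22  13 130] [array([ 0.006, -0.008]), array([ 0.068, -0.026]), array([ 0.06 , -0.006]), array([ 0.001, -0.035])]
[281 259  14   3  31] [array([ 0.042, -0.109]), array([ 0.076, -0.126]), array([ 0.058, -0.108]), array([ 0.042, -0.109])]
```

Tubes are well inside the tray (x 0 to 0.093, y ±0.035), and the block and grip are unchanged. Now I carry the caddy back.

Call:
play_rows(
  deltas=[
    {"x": 0.01,"y": -0.05,"z": 0,"ax": 0,"ay": 0,"az": 0,"fingers": 1},
    {"x": 0.02,"y": -0.15,"z": 0,"ax": 0,"ay": 0,"az": 0,"fingers": 1},
    {"x": 0.04,"y": -0.3,"z": 0,"ax": 0,"ay": 0,"az": 0,"fingers": 1},
    {"x": 0.06,"y": -0.48,"z": 0,"ax": 0,"ay": 0,"az": 0,"fingers": 1},
    {"x": 0.08,"y": -0.66,"z": 0,"ax": 0,"ay": 0,"az": 0,"fingers": 1},
    {"x": 0.1,"y": -0.84,"z": 0,"ax": 0,"ay": 0,"az": 0,"fingers": 1},
    {"x": 0.12,"y": -1.0,"z": 0,"ax": 0,"ay": 0,"az": 0,"fingers": 1},
  ],
)

```text
t: 19.0
position: [0.5408, 0.0525, 0.2093]
tool_rot: [0.096, 0.995, -0.0, 0.0]
ft_force: [0.1, -0.4, -3.3]
grip_width: 0.0157
grasp_force: 54.9
```

Call:
play_rows(
  deltas=[
    {"x": 0.02,"y": -0.19,"z": 0,"ax": 0,"ay": 0,"az": 0,"fingers": 1},
    {"x": 0.04,"y": -0.38,"z": 0,"ax": 0,"ay": 0,"az": 0,"fingers": 1},
    {"x": 0.06,"y": -0.57,"z": 0,"ax": 0,"ay": 0,"az": 0,"fingers": 1},
    {"x": 0.09,"y": -0.76,"z": 0,"ax": 0,"ay": 0,"az": 0,"fingers": 1},
    {"x": 0.12,"y": -0.95,"z": 0,"ax": 0,"ay": 0,"az": 0,"fingers": 1},
  ],
)

```text
t: 19.5
position: [0.5108, -0.0381, 0.2092]
tool_rot: [0.096, 0.995, -0.0, 0.0]
ft_force: [0.1, 0.2, -3.1]
grip_width: 0.0156
grasp_force: 54.9
```

Call:
play_rows(
  deltas=[
    {"x": 0.02,"y": -0.19,"z": 0,"ax": 0,"ay": 0,"az": 0,"fingers": 1},
    {"x": 0.04,"y": -0.38,"z": 0,"ax": 0,"ay": 0,"az": 0,"fingers": 1},
    {"x": 0.06,"y": -0.57,"z": 0,"ax": 0,"ay": 0,"az": 0,"fingers": 1},
    {"x": 0.09,"y": -0.76,"z": 0,"ax": 0,"ay": 0,"az": 0,"fingers": 1},
    {"x": 0.12,"y": -0.94,"z": 0,"ax": 0,"ay": 0,"az": 0,"fingers": 1},
  ],
)

```text
t: 20.0
position: [0.4809, -0.128, 0.2092]
tool_rot: [0.096, 0.995, -0.0, 0.0]
ft_force: [0.5, 0.2, -2.4]
grip_width: 0.0154
grasp_force: 54.9
```

Call:
play_rows(
  deltas=[
    {"x": 0.02,"y": -0.18,"z": 0.05,"ax": 0,"ay": 0,"az": 0.02,"fingers": 1},
    {"x": 0.04,"y": -0.36,"z": 0.1,"ax": 0,"ay": 0,"az": 0.05,"fingers": 1},
    {"x": 0.06,"y": -0.52,"z": 0.15,"ax": 0,"ay": 0,"az": 0.08,"fingers": 1},
    {"x": 0.08,"y": -0.67,"z": 0.2,"ax": 0,"ay": 0,"az": 0.12,"fingers": 1},
    {"x": 0.09,"y": -0.8,"z": 0.25,"ax": 0,"ay": 0,"az": 0.16,"fingers": 1},
    {"x": 0.1,"y": -0.9,"z": 0.3,"ax": 0,"ay": 0,"az": 0.19,"fingers": 1},
    {"x": 0.1,"y": -0.94,"z": 0.34,"ax": 0,"ay": 0,"az": 0.207,"fingers": 1},
    {"x": 0.1,"y": -0.94,"z": 0.34,"ax": 0,"ay": 0,"az": 0.207,"fingers": 1},
  ],
)

```text
t: 20.8
position: [0.4537, -0.2172, 0.1746]
tool_rot: [0.256, 0.967, 0.0, -0.0]
ft_force: [0.5, -0.0, -3.2]
grip_width: 0.0157
grasp_force: 54.9
```

```bash
python3 - <<'E'
from h import *
s=env.state();print(s['t'],s['position'])
delta([.4542,-.2173,.0655],150.34,0)
E
```

```text
20.8 [ 0.45369217 -0.21718661  0.17459998]
shift [-0.006  0.002  1.091] turn [ 0.     -0.0005 -0.0001]
```

Call:
play_rows(
  deltas=[
    {"x": 0,"y": 0,"z": 0.08,"ax": 0,"ay": 0,"az": 0,"fingers": 1},
    {"x": 0,"y": 0,"z": 0.22,"ax": 0,"ay": 0,"az": 0,"fingers": 1},
    {"x": 0,"y": 0,"z": 0.4,"ax": 0,"ay": 0,"az": 0,"fingers": 1},
    {"x": 0,"y": 0,"z": 0.58,"ax": 0,"ay": 0,"az": 0,"fingers": 1},
    {"x": 0,"y": 0,"z": 0.75,"ax": 0,"ay": 0,"az": 0,"fingers": 1},
    {"x": 0,"y": 0,"z": 0.87,"ax": 0,"ay": 0,"az": 0,"fingers": 1},
    {"x": 0,"y": 0,"z": 0.95,"ax": 0,"ay": 0,"az": 0,"fingers": 1},
    {"x": 0,"y": 0,"z": 0.99,"ax": 0,"ay": 0,"az": 0,"fingers": 1},
    {"x": 0,"y": 0,"z": 1.0,"ax": 0,"ay": 0,"az": 0,"fingers": 1},
  ],
)

```text
t: 21.7
position: [0.4542, -0.2168, 0.075]
tool_rot: [0.255, 0.967, -0.0, 0.0]
ft_force: [-1.2, -0.9, -4.4]
grip_width: 0.0161
grasp_force: 54.9
```

Call:
play_rows(
  deltas=[
    {"x": 0,"y": 0,"z": 0.03,"ax": 0,"ay": 0,"az": 0,"fingers": 1},
    {"x": 0,"y": 0,"z": 0.06,"ax": 0,"ay": 0,"az": 0,"fingers": 1},
    {"x": 0,"y": 0,"z": 0.08,"ax": 0,"ay": 0,"az": 0,"fingers": 1},
    {"x": 0,"y": 0,"z": 0.09,"ax": 0,"ay": 0,"az": 0,"fingers": 1},
    {"x": 0,"y": 0,"z": 0.09,"ax": 0,"ay": 0,"az": 0,"fingers": 1},
  ],
)

```text
t: 22.2
position: [0.4541, -0.2169, 0.066]
tool_rot: [0.256, 0.967, 0.0, -0.0]
ft_force: [-0.1, -0.3, -3.3]
grip_width: 0.0157
grasp_force: 54.9
```

```bash
python3 look.py 19
```

```text
t 22.2 tip 0.0 lip [ 0.372 -0.17   0.009] F [-0.1 -0.3 -3.3] T [ 0.09 -0.11 -0.03] grip 0.01574652475503791
handle (0, 0, 0.98)
left [214. 209. 204.] [178. 179. 178.]
right [215. 210. 205.] [179. 180. 179.]
block rear edge 233 232 tab row 126 0.75 lane means 11.8
```

Call:
play_rows(
  deltas=[
    {"x": 0,"y": 0,"z": 0.005,"ax": 0,"ay": 0,"az": 0,"fingers": 1},
    {"x": 0,"y": 0,"z": 0.01,"ax": 0,"ay": 0,"az": 0,"fingers": 1},
    {"x": 0,"y": 0,"z": 0.01,"ax": 0,"ay": 0,"az": 0,"fingers": 1},
  ],
)

```text
t: 22.6
position: [0.4543, -0.2169, 0.0655]
tool_rot: [0.255, 0.967, -0.0, 0.0]
ft_force: [-1.3, 1.7, 3.8]
grip_width: 0.0156
grasp_force: 54.9
```

Contact with the mat: the force changed sign. I let go and rise.

Call:
play_rows(
  deltas=[
    {"x": 0,"y": 0,"z": 0,"ax": 0,"ay": 0,"az": 0,"fingers": 0.75},
    {"x": 0,"y": 0,"z": 0,"ax": 0,"ay": 0,"az": 0,"fingers": 0.6},
    {"x": 0,"y": 0,"z": 0,"ax": 0,"ay": 0,"az": 0,"fingers": 0.5},
    {"x": 0,"y": 0,"z": 0,"ax": 0,"ay": 0,"az": 0,"fingers": 0.5},
    {"x": 0,"y": 0,"z": 0,"ax": 0,"ay": 0,"az": 0,"fingers": 0.5},
    {"x": 0,"y": 0,"z": -0.2,"ax": 0,"ay": 0,"az": 0,"fingers": 0.5},
    {"x": 0,"y": 0,"z": -0.5,"ax": 0,"ay": 0,"az": 0,"fingers": 0.5},
    {"x": 0,"y": 0,"z": -0.8,"ax": 0,"ay": 0,"az": 0,"fingers": 0.5},
    {"x": 0,"y": 0,"z": -1,"ax": 0,"ay": 0,"az": 0,"fingers": 0.5},
    {"x": 0,"y": 0,"z": -1,"ax": 0,"ay": 0,"az": 0,"fingers": 0.5},
    {"x": 0,"y": 0,"z": -1,"ax": 0,"ay": 0,"az": 0,"fingers": 0.5},
  ],
)

```text
t: 23.7
position: [0.454, -0.2168, 0.1646]
tool_rot: [0.256, 0.967, 0.0, -0.0]
ft_force: [-0.9, -0.4, -1.1]
grip_width: 0.0469
grasp_force: 0.0
```

```bash
python3 - <<'E'
from h import *
import cv2
s=env.state();print(s['t'],s['position'],s['grip_width'])
b=env.snapshot('wrist')[:,:,::-1];a=env.snapshot('side')[:,:,::-1]
cv2.imwrite('pics/end.png',np.hstack([cv2.resize(b[60:360,170:470],(400,400)),cv2.resize(a[190:370,205:385],(400,400))]))
E
```

```text
23.7 [ 0.45397158 -0.21680173  0.16456801] 0.04689490325370187
```

View pics/end.png

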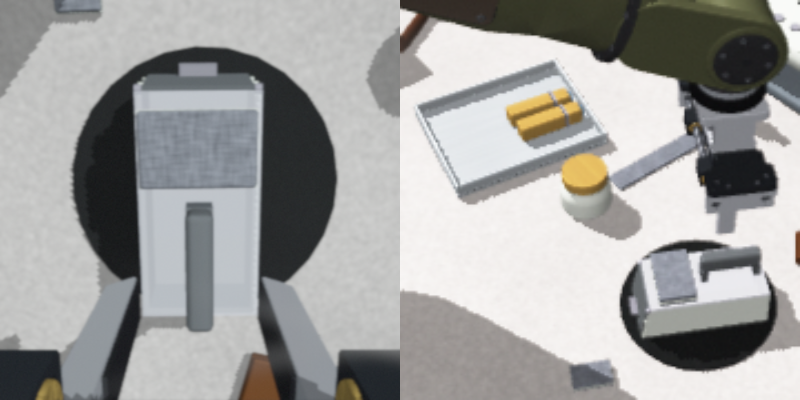

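The picture shows the caddy upright on the mat as at the start, with the flap shut, the block in place at (137–257, 110–188), both tubes in the tray and the gripper clear.

```bash
python3 -c "
from workcell import env
print(env.job_done())"
```

```text
the job is handed in; nothing more can be done
None
```

I handed the job in at 23.7 s: both tubes lie in the tray, and the caddy is back upright on its mat where it started, with the flap shut and the block still in place. The hand-in returned no verdict.

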